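Clamp a tincture jar in the bench clamp and hold the trigger

ROBOT

A 6-joint arm with a two-finger parallel gripper is mounted at the origin on the work surface. World frame = base frame: x ahead of the robot, y to its left, z up, the work surface at z = 0. Lengths are in m, angles in rad, forces in N, time in s.
With the tool pointing down it reaches from about 0.35 to 0.85 m from the base axis. Payload 8.1 kg.
Tool frame: the origin (TCP) lies between the finger pads, 19 mm behind the fingertips; this is the grasp point; z points along the fingers, y is the line along which they close (so a half turn about z gives the same grasp; the last joint's range is limited). The gripper opens to 85 mm and grips with 20 to 120 N. Pads are 22 mm wide; open, the fingers measure 114 mm over their backs; the gripper's body (76 mm by 85 mm) begins 54 mm behind the grasp point. The pads swing forward as they close: fully open they stand 13 mm farther back than shut.
Start: joints at [1.207, 0.13, 1.488, -0, 1.523, -0.085], TCP at [0.165, 0.577, 0.25] pointing down, gripper open.
Joint ranges: [-2.96, 2.96], [-0.89, 2.26], [0.02, 2.5], [-1.34, 4.48], [0, 2.73], [-2.66, 2.66]. Speed limits (rad/s): [2.39, 2.39, 2.79, 3.14, 3.14, 3.14].

INTERFACE

Orientations are given as a unit quaternion [w, x, y, z].
In Python, from bench import r, camrig gives the robot as it stands (r), with the cameras (camrig).
- The arm moves only by the shell command python3 jog.py [OPENING], which reads ROWS from standard input. ROWS is 1 to 20 rows, one to a line, with the numbers parted by spaces; each row has 4 numbers: dx, dy, dz in m, then a turn about the tool's z in rad; each row shifts and turns the commanded pose from where the row before left it, along the tool's axes as they then stand; what a row does not reach is not made up. A row lasts 1/10 s, in which the tool goes at most 0.05 m and 0.15 rad, less where a joint would pass 70% of its speed; a pose out of reach is approached as far as the arm can. OPENING is the opening from 0.0 (shut) to 1.0 (fully open), set as the command begins (- or left out keeps the last). The fingers move at their own pace and stop on an object; the grip force is fixed at half the most. Time passes only in rows, so rows that do not move let the fingers close. It prints the time, the measured TCP pose, the force, the opening and the grip force at its end. Input that does not fit is refused with a message, and nothing moves.
- r.read_state(): the state, without advancing time (a new reading comes with each control period).
- camrig.capture(name): name is "scene" or "side" or "wrist"; returns a dict with "image" (400x640x3 uint8, red, green, blue), "fovy" (degrees; the focal length in pixels is half the picture's height over the tangent of half this angle, whatever the lens; pixels are square), "cx", "cy" (the principal point, pixels), "R" (3x3) and "t" (3): a world point X has camera coordinates R X + t; the wrist camera has in their place "hand_eye" (4x4, takes a point from camera to tool coordinates, whose origin is the TCP and whose axes are the flange's). Camera axes: x right, y down, z forward; pixel columns grow to the right and rows downward; lengths in m; the calibration is good to about 2 mm. The wrist camera is an equidistant fisheye: a pixel r from the principal point sees the ray r / f radians off the axis. A picture is of the moment at which its call begins: read the wrist's pose just before it. There is no depth.
- r.finish_job(): hands the job in; it is judged then, once.
The state is a dict: "time_s": time; "q": joint angles; "joint_vel": joint speeds; "effort": joint torques, N m; "tool_pos": TCP position; "eef_rot": TCP orientation; "contact_force": force on the tool from outside, world axes, zero at the start; "ft_torque": the same for the moment, N m; "grip_width": opening from 0.0 (shut) to 1.0 (fully open); "grip_force": force on a finger pad.
Only numpy, scipy, OpenCV 4.12 (cv2) and the standard library are available. Lean on these libraries where they do the work, as an engineer would, in place of code of your own. Each camera call takes 0.05 s, during which the arm holds its last target. There are 200 camera calls.

TASK

Stand the small jar upright on the cork between the jaws of the bench clamp and let go of it; then pump the clamp's trigger towards its handle, stroke by stroke, until the sprung rubber pad has pushed the jar home into the notch of the fixed jaw and is itself pressed in about halfway (never to its stop: the glass would crack). Finish while holding the trigger fully squeezed, with the jar gripped by the clamp alone; advance the jaw only with the trigger, and leave the other things where they are.

Things in the scene. Friction and masses are not known exactly. Their poses are not given: they have to be found in the camera images.
- jar: The small jar: amber glass cylinder 46 mm across and 85 mm tall including its blue cap, 0.1 to 0.25 kg. Origin at the centre of its underside, z up along the jar. Stands loose on the bench at the start. Can be gripped across its sides, for example with the fingers 40 to 60 mm above its foot.
- clamp: Bench clamp, screwed down. Origin on the bench under the base's centre line; x along the bar from handle to fixed jaw, z up. In mm: base x -135 to 165, 90 wide, 10 thick; black handle x -112 to -98, 24 wide, top 138; housing x -113 to -53, 28 wide, 80 high; cork x 55 to 150, top at 12; fixed jaw ends at x 163, 56 wide, 72 high, its 120 degree notch opening towards -x.
- seat (a point): Point on the cork where the centre of the jar's foot lies once the jar is home in the fixed jaw's notch (clamp x 115, y 0, z 12 mm). Axes as the clamp's. The jar may be set down up to 15 mm short of it (towards -x): the pad slides it home. The notch leaves room for fingers that hold the jar from its two sides (closing along clamp y).
- pad_centre (a point): Centre of the face of the moving jaw's sprung rubber pad (40 by 40 mm, 8 mm thick, centre 50 mm above the bench), which faces the fixed jaw. At the start it stands 42 to 62 mm short of the seat point, so 19 to 39 mm of free space before it meets a jar standing home.
- jaw: The moving part: steel bar (12 by 10 mm, axis 36 mm above the bench, its rear end sticking out behind the handle) with the moving jaw, 40 mm wide, up to 73 mm high, and the sprung pad. Moved by the trigger only, never pushed by the arm. Origin on the bar's axis, 45 mm behind the face of the free pad; x towards the fixed jaw.
- advance (a joint): How far the bar and moving jaw have advanced (m), 0 to 0.075; starts at 0.008 to 0.028. Each full squeeze of the trigger advances it by about 4.5 mm (the first squeeze perhaps 6); partial squeezes advance it less. A one-way catch lets the trigger return without it, and friction (about 11 N) holds it where it is, give or take 1 mm.
- pad (a joint): How far the sprung pad is pressed into the moving jaw (m): 0 free, 0.015 at its stop. Spring 700 N/m, so 0.0075 (halfway) is about 5 N on the jar.
- trigger (a joint): Trigger angle (rad): 0 free (leaning away from the handle), 0.24 fully squeezed (upright, parallel to the handle, on its stop). A light spring (about 2 N at the lever) returns it when let go. Squeezing takes 8 to 16 N at the lever. It drives the jaw only while being squeezed.
- lever: The trigger's steel lever: flat bar 12 mm thick (along clamp x), 22 mm wide. Origin on the pivot (clamp x -85, y 0, z 75 mm); the lever reaches from 14 to 60 mm above the pivot, top 135 mm above the bench when squeezed. From above, the outer faces of handle and lever stand 33 mm apart when squeezed, about 48 mm at the lever's top when free.
- lever_mid (a point): Point in the middle of the lever, 45 mm above the pivot; it moves about 11 mm towards the handle (clamp -x) over a full squeeze.
- squeeze_point (a point): Fixed point midway between the outer faces of the handle and the fully squeezed lever, 120 mm above the bench (clamp frame x = -95.5, y = 0, z = 120 mm). With the TCP here, pointing down and closing along the clamp's x axis, an opening of 70 to 82 mm lets the trigger return and closing squeezes it fully, onto the handle.
- big_jar: Bystander: large amber jar with blue cap, 84 mm across, 115 mm tall. Origin at the centre of its underside.
- canister: Bystander: stainless steel canister, 104 mm across, 138 mm tall. Origin at the centre of its underside.
- cork_tray: Bystander: open wooden tray with corks, 120 by 90 mm, 35 mm tall. Origin at the centre of its underside.
- pad_face: The rubber pad itself. Origin on the pad's stem axis line (36 mm above the bench), 7 mm behind its face; x towards the fixed jaw.

How it is judged:
On the way, in this order (a step that is already met when the one before it is completed fails the run):
1. the small jar stands upright on the cork between the jaws, let go of (horizontal distance between jar and seat below 0.045 m and z of jar in the frame of seat between -0.004 and 0.004 m and angle between jar's own z axis and vertical below 0.1 rad and contact force between the fingers and jar below 0.1 N), for 0.2 s.
2. the pad is pressed against the jar by a squeeze of the trigger (contact force between pad_face and jar above 1.5 N and value of joint pad above 0.002 m and value of joint trigger above 0.05 rad), for 0.1 s.
At the end, for the whole second after the job is handed in: The jar stands upright on the cork within 6 mm of its home in the notch, gripped by the clamp alone (the arm does not touch it); the sprung pad is pressed in 3 to 12 mm of its 15 mm; the arm is still holding the trigger squeezed (beyond 0.19 of 0.24 rad) (horizontal distance between jar and seat below 0.006 m and z of jar in the frame of seat between -0.004 and 0.004 m and angle between jar's own z axis and vertical below 0.08 rad and linear speed of jar below 0.02 m/s and value of joint pad between 0.003 and 0.012 m and contact force between pad_face and jar between 1.5 and 10 N and value of joint trigger above 0.19 rad and contact force between any of the fingers, the arm and lever above 1 N and contact force between each of the fingers, the arm and jar below 0.1 N); the arm keeps its last pose, push and grip.
It fails at once if the jar is crushed: the pad presses on it with more than 13 N (pad on its stop) (contact force between pad_face and jar above 13 N or value of joint pad above 0.0148 m).
It fails at once if the arm pushes the moving jaw or its bar directly (contact force between any of the arm, the fingers and jaw above 3 N).
It fails at once if the small jar is tipped over (angle between jar's own z axis and vertical above 0.6 rad).
It fails at once if a bystander is disturbed (distance of any of big_jar, canister, cork_tray from where it was at the start of the episode above 0.02 m).
It also fails if it takes over 72 s, if anything falls off the work surface, if the arm or the gripper's body presses on something with over 40 N, if the wrist force passes 120 N, or if a joint passes its speed limit or range.

## Working session

There is one attempt and no reset: what is moved stays moved. The work goes in short steps, Python scripts to look and compute and a shell command to move; the robot and the scene stay as the last step left them, time stands still between calls to the robot, and variables do not carry over. Pictures are saved under pics/ and viewed, at most 14 in all, crops included, and the job is handed in when it is done.

```bash
ls; mkdir -p pics
cat > h.py <<'E'
import numpy as np,cv2
from bench import r, camrig
from scipy.spatial.transform import Rotation as Ro
def cap(n,save=None):
    c=camrig.capture(n)
    if save: cv2.imwrite('pics/'+save,c['image'][:,:,::-1])
    return c
def ray(c,u,v):
    f=200/np.tan(np.radians(c['fovy'])/2)
    d=np.array([(u-c['cx'])/f,(v-c['cy'])/f,1.]);R=np.array(c['R']);t=np.array(c['t'])
    return -R.T@t, R.T@d
def onz(c,u,v,z):
    o,d=ray(c,u,v); return o+d*(z-o[2])/d[2]
def proj(c,X):
    f=200/np.tan(np.radians(c['fovy'])/2)
    p=np.array(c['R'])@np.array(X)+np.array(c['t']); return np.array([c['cx']+f*p[0]/p[2],c['cy']+f*p[1]/p[2]])
E
python3 - <<'E'
from h import *
a=cap('scene','s1.png');b=cap('side','d1.png')
for c in(a,b): print(c['fovy'],c['cx'],c['cy'],-np.array(c['R']).T@c['t'],np.array(c['R']).round(2).tolist(),c['image'].shape)
s=r.read_state();print(s['tool_pos'],s['eef_rot'],s['time_s'],s['grip_width'])
E
```

```text
bench.py
jog.py
pics
48.785659689371684 319.18895853706056 189.03481573607303 [ 0.93680923 -0.47631695  1.05005131] [[0.76, 0.65, 0.01], [0.56, -0.65, -0.51], [-0.32, 0.39, -0.86]] (400, 640, 3)
56.99230337362278 317.0808005951345 195.4108496488957 [ 0.24960489 -0.49012933  0.75329798] [[0.81, -0.59, -0.01], [-0.46, -0.62, -0.64], [0.37, 0.52, -0.77]] (400, 640, 3)
[0.164969   0.5763874  0.24901494] [-1.66592199e-04  1.38991501e-01  9.90293203e-01 -8.41368665e-04] 0.1 0.9989256710526848
```

View pics/s1.png

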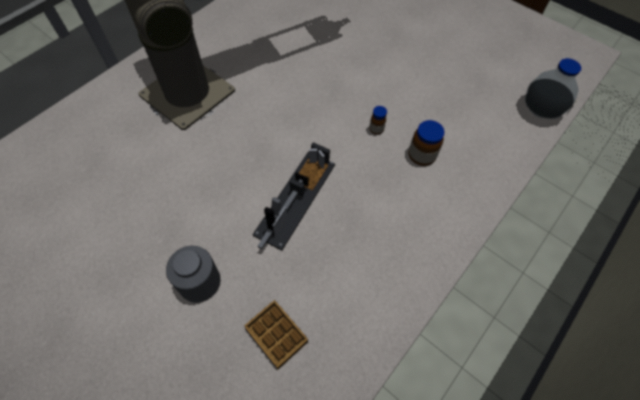

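View pics/d1.png

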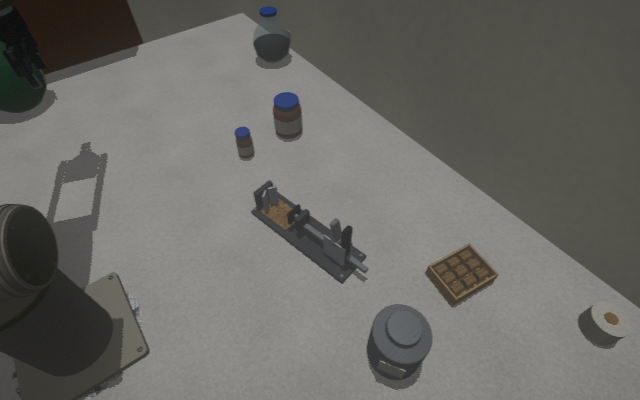

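The scene view shows the small jar's blue cap near (379,111), the big jar's cap at (431,132), the clamp from (255,235) at the handle end to (330,155) at the fixed jaw, the canister at (190,268) and the tray at (276,333). In the side view, the small jar is at (243,132) and the clamp runs from (258,190) at the fixed jaw to (365,268) at the bar's rear end.

Run:
```python
from h import *
from scipy.optimize import least_squares
a=cap('scene');b=cap('side')
def blue(c,box):
    x0,y0,x1,y1=box;h=cv2.cvtColor(c['image'],cv2.COLOR_RGB2HSV)
    m=cv2.inRange(h,(105,120,50),(130,255,255));k=np.zeros_like(m);k[y0:y1,x0:x1]=m[y0:y1,x0:x1]
    M=cv2.moments(k,True);return M['m10']/M['m00'],M['m01']/M['m00'],M['m00']
def tri(p,q):
    A=[];B=[]
    for c,u in((a,p),(b,q)):
        o,d=ray(c,*u);d/=np.linalg.norm(d);P=np.eye(3)-np.outer(d,d);A.append(P);B.append(P@o)
    return np.linalg.lstsq(np.vstack(A),np.hstack(B),rcond=None)[0]
for n,x,y in(('jar',(365,95,395,125),(230,120,255,142)),('big',(412,115,450,150),(268,88,305,112))):
    p=blue(a,x);q=blue(b,y);print(n,p,q,tri(p[:2],q[:2]),onz(a,*p[:2],.08),onz(b,*q[:2],.08))
# rough clamp
print(onz(a,190,268,.13),onz(a,276,333,.03),onz(a,260,240,.036),onz(a,322,150,.07))
print(onz(b,362,266,.036),onz(b,263,187,.07))
A=cv2.resize(a['image'][135:255,240:345],None,fx=5,fy=5,interpolation=2)
B=cv2.resize(b['image'][170:290,240:380],None,fx=5,fy=5,interpolation=2)
cv2.imwrite('pics/s2.png',A[:,:,::-1]);cv2.imwrite('pics/d2.png',B[:,:,::-1])
```

```text
jar (379.6864406779661, 111.33898305084746, 118.0) (241.59183673469389, 131.1734693877551, 98.0) [0.54010523 0.2772685  0.07886547] [0.54046489 0.27660837 0.08      ] [0.53961913 0.27571396 0.08      ]
big (430.5382882882883, 130.92567567567568, 444.0) (285.5164835164835, 99.41758241758242, 273.0) [0.69665162 0.28930155 0.1091296 ] [0.68929126 0.31280425 0.08      ] [0.71689282 0.32479259 0.08      ]
[ 0.51167421 -0.39196726  0.13      ] [ 0.7281572  -0.35927906  0.03      ] [ 0.54430503 -0.22126676  0.036     ] [0.49885512 0.07096212 0.07      ]
[ 0.55356471 -0.22623392  0.036     ] [0.48544554 0.07119116 0.07      ]
```

View pics/d2.png

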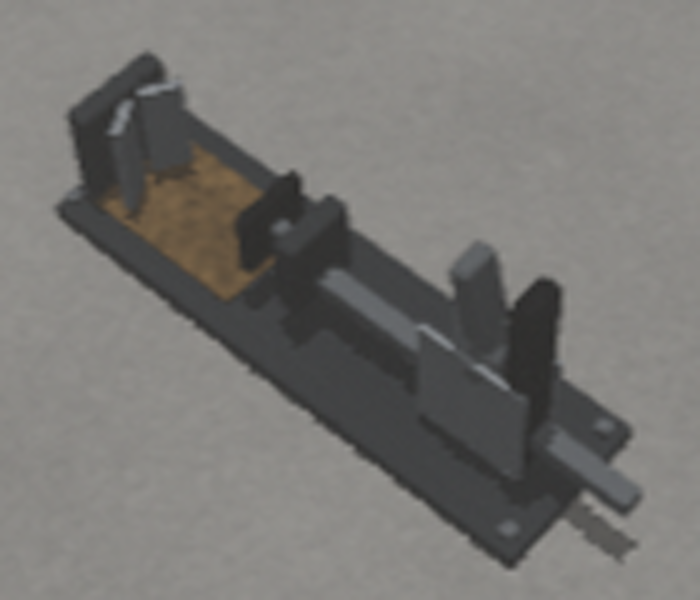

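The side crop shows the base's corners at about (62,208) for the fixed-jaw end and (632,432) and (512,562) for the handle end. The handle's top is at (548,285), the lever's top at (482,245) and the pad at (270,220).

Run:
```python
from h import *
from scipy.optimize import least_squares
b=cap('side')
P=[onz(b,240+u/5,170+v/5,.01)[:2] for u,v in((62,208),(632,432),(512,562))]
L=[(.165,.045),(-.135,-.045),(-.135,.045)]
def T(p,l): c,s=np.cos(p[2]),np.sin(p[2]);return np.array([p[0]+c*l[0]-s*l[1],p[1]+s*l[0]+c*l[1]])
s=least_squares(lambda p:np.hstack([T(p,l)-q for l,q in zip(L,P)]),[.5,-.05,1.7]);print(s.x,s.fun)
p=s.x
for n,l in(('seat',(.115,0)),('sq',(-.0955,0))): print(n,T(p,l))
q=r.read_state()['eef_rot'];R=Ro.from_quat([q[1],q[2],q[3],q[0]]).as_matrix();print(R.round(3))
print('yaw of tool y',np.arctan2(R[1,1],R[0,1]),'jar delta tool',R.T@(np.array([.54,.2767,.1])-r.read_state()['tool_pos']))
w=cap('wrist','w1.png');print(np.array(w['hand_eye']).round(3).tolist(),w['fovy'])
```

```text
[ 0.51907207 -0.08273334  1.77996479] [-0.00145564  0.00390177  0.00231442 -0.00160004 -0.00085878 -0.00230173]
seat [0.49519271 0.02976011]
sq [ 0.53890231 -0.17615181]
[[-0.961  0.275 -0.   ]
 [ 0.275  0.961 -0.001]
 [ 0.    -0.001 -1.   ]]
yaw of tool y 1.291966428771485 jar delta tool [-0.44304824 -0.18498701  0.14959989]
[[0.001, -0.954, -0.301, 0.077], [1.0, 0.001, 0.0, -0.0], [0.0, -0.301, 0.954, -0.124], [0.0, 0.0, 0.0, 1.0]] 65.70646984690485
```

View pics/w1.png

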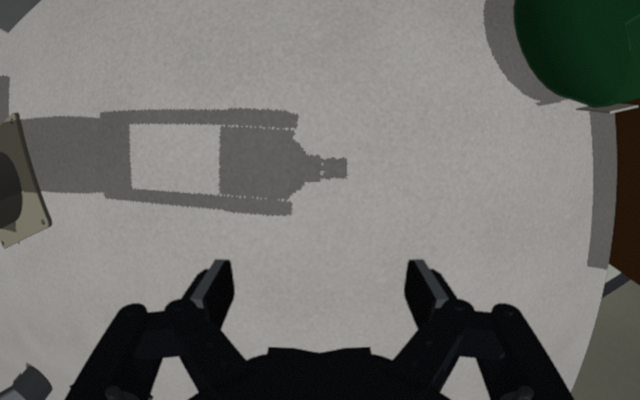

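The first wrist picture shows only empty bench between the fingers (220,270)–(425,270), with the tool's +x pointing up in the image. I'll move over the jar and align the fingers with the clamp's y axis.

```bash
echo '-0.037 -0.0154 0 0
-0.037 -0.0154 0 0
-0.037 -0.0154 0 0
-0.037 -0.0154 0 0
-0.037 -0.0154 0 0
-0.037 -0.0154 0 0
-0.037 -0.0154 0 0
-0.037 -0.0154 0 0
-0.037 -0.0154 0 0
-0.037 -0.0154 0 0
-0.037 -0.0154 0 0
-0.037 -0.0154 0 0' | python3 jog.py 1.0; echo '0 0 0 0.135
0 0 0 0.135
0 0 0 0.135
0 0 0 0.135
0 0 0 0.135
0 0 0 0.135
0 0 0 0.135
0 0 0 0.138
0 0 0 0' | python3 jog.py
cat >> h.py <<'E'
def wcap(save=None):
    s=r.read_state();c=cap('wrist',save);q=s['eef_rot'];R=Ro.from_quat([q[1],q[2],q[3],q[0]]).as_matrix()
    H=np.eye(4);H[:3,:3]=R;H[:3,3]=s['tool_pos'];c['M']=H@np.array(c['hand_eye']);c['s']=s;c['T']=R;return c
def wz(c,u,v,z):
    f=200/np.tan(np.radians(c['fovy'])/2);x,y=u-c['cx'],v-c['cy'];n=np.hypot(x,y);a=n/f
    d=c['M'][:3,:3]@np.array([np.sin(a)*x/n,np.sin(a)*y/n,np.cos(a)]);o=c['M'][:3,3];return o+d*(z-o[2])/d[2]
E
python3 - <<'E'
from h import *
c=wcap('w2.png');h=cv2.cvtColor(c['image'],cv2.COLOR_RGB2HSV)
m=cv2.inRange(h,(105,120,50),(130,255,255));n,l,st,ce=cv2.connectedComponentsWithStats(m)
for i in range(1,n):
    if st[i][4]>100: print(st[i],ce[i],wz(c,*ce[i],.085))
    if st[i][4]>100:
        k,_=cv2.findContours((l==i).astype(np.uint8),0,1);P=np.array([wz(c,*p[0],.085)[:2] for p in max(k,key=len)]);print(cv2.minEnclosingCircle(P.astype(np.float32)))
print(c['s']['tool_pos'],c['s']['q'],c['T'].round(3).tolist())
E
```

```text
time_s: 1.5
tool_pos: [0.5422, 0.2757, 0.25]
eef_rot: [0.0, 0.139, 0.99, 0.0]
contact_force: [0.3, 1.2, 0.8]
grip_width: 1.0
grip_force: 0.0
time_s: 2.4
tool_pos: [0.541, 0.277, 0.2499]
eef_rot: [-0.0, 0.63, 0.776, -0.0]
contact_force: [0.7, 0.2, 0.1]
grip_width: 0.997
grip_force: 0.0
[ 296  170   41   42 1376] [315.94186047 190.83648256] [0.53830093 0.27719904 0.085     ]
((0.5382963418960571, 0.27684465050697327), 0.021043919026851654)
[ 438  183   67   71 3642] [470.81521142 217.9892916 ] [0.70740659 0.28328065 0.085     ]
((0.7102792859077454, 0.28264105319976807), 0.043514352291822433)
[0.54103731 0.27696189 0.24985446] [ 3.88803282e-01  1.51649553e-01  1.46519625e+00 -1.94644385e-05
  1.52500709e+00  1.82076719e-01] [[-0.205, 0.979, -0.0], [0.979, 0.205, -0.0], [-0.0, -0.0, -1.0]]
```

View pics/w2.png

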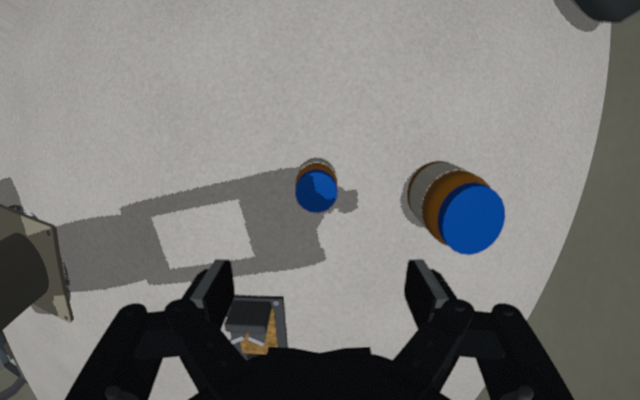

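The jar's cap is at (316,191), which puts the jar at (0.5385, 0.277), nearly under the TCP. The big jar is at (471,218), and the fixed jaw is just visible at (255,325). I'll grasp the jar, lift it, and carry it over the clamp's handle side to measure the clamp.

```bash
echo '0 -0.0025 0.025 0
0 0 0.025 0
0 0 0.025 0
0 0 0.025 0
0 0 0.025 0
0 0 0.025 0
0 0 0.025 0
0 0 0.025 0
0 0 0 0' | python3 jog.py; echo '0 0 0 0
0 0 0 0
0 0 0 0
0 0 0 0
0 0 0 0
0 0 0 0
0 0 0 0
0 0 0 0' | python3 jog.py 0.0
```

```text
time_s: 3.35
tool_pos: [0.5356, 0.2752, 0.0457]
eef_rot: [-0.002, 0.628, 0.778, -0.003]
contact_force: [-0.2, -0.2, -0.1]
grip_width: 1.0
grip_force: 0.0
time_s: 4.15
tool_pos: [0.54, 0.2771, 0.0525]
eef_rot: [0.001, 0.629, 0.777, 0.001]
contact_force: [-1.8, 0.1, 6.3]
grip_width: 0.514
grip_force: 60.9
```

```bash
echo '0 0 -0.025 0
0 0 -0.04 0
0 0 -0.04 0
0 0 -0.04 0
0 0 -0.04 0
0 0 -0.015 0
-0.035 -0.0095 0 0
-0.035 -0.0095 0 0
-0.035 -0.0095 0 0
-0.035 -0.0095 0 0
-0.035 -0.0095 0 0
-0.035 -0.0095 0 0
-0.035 -0.0095 0 0
-0.035 -0.0095 0 0
-0.035 -0.0095 0 0
-0.033 -0.0095 0 0
0 0 0 0
0 0 0 0' | python3 jog.py
python3 - <<'E'
from h import *
c=wcap('w3.png');print(c['s']['tool_pos'],c['s']['grip_width'],c['T'].round(3).tolist())
E
```

```text
time_s: 5.95
tool_pos: [0.5176, -0.0842, 0.2497]
eef_rot: [-0.0, 0.63, 0.776, 0.0]
contact_force: [0.3, 0.1, -1.3]
grip_width: 0.511
grip_force: 61.7
[ 0.51764944 -0.08420589  0.24967699] 0.5114857496468933 [[-0.206, 0.979, -0.0], [0.979, 0.206, 0.0], [0.0, -0.0, -1.0]]
```

View pics/w3.png

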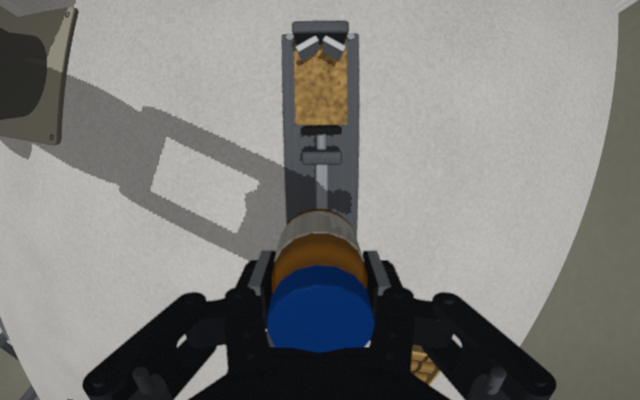

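The fixed jaw is at (320,30), with the base's front corners at about (283,35) and (358,35). The cork spans x 295–348 down to row 125, the pad is at (321,130) and the bar is along column 321. I'll now fit the clamp's pose.

Run:
```python
from h import *
c=wcap();g=cv2.GaussianBlur(cv2.cvtColor(c['image'],cv2.COLOR_RGB2GRAY),(3,3),0).astype(float)
Lp,Rp=[],[]
for v in range(45,121,5):
    d=np.diff(g[v]); 
    ul=270+np.argmin(d[270:292]); ur=350+np.argmax(d[350:368])
    Lp.append(wz(c,ul+1,v,.01)[:2]);Rp.append(wz(c,ur+1,v,.01)[:2])
Lp,Rp=np.array(Lp),np.array(Rp)
for P in(Lp,Rp):
    vx,vy,x,y=cv2.fitLine(P.astype(np.float32),2,0,.01,.01).ravel();print('line',np.arctan2(vy,vx)%np.pi,x,y,np.std((P-[x,y])@[-vy,vx]))
mid=(Lp+Rp)/2; print('width',np.linalg.norm(Lp-Rp,axis=1).round(4))
vx,vy,x,y=cv2.fitLine(mid.astype(np.float32),2,0,.01,.01).ravel()
if vy<0:vx,vy=-vx,-vy
th=np.arctan2(vy,vx);print('mid',th,x,y)
# front corners: base front edge columns 285-290, 352-356
for u in(285,287,289,352,354,356):
    d=np.diff(g[20:50,u]);v=20+np.argmin(d)+1;X=wz(c,u,v,.01);print(u,v,X[:2],'x along',(X[:2]-[x,y])@[vx,vy])
# cork rear edge hidden by pad; pad front edge top z=.070
for u in range(304,340,6):
    d=np.diff(g[112:140,u]);v=112+np.argmin(d)+1;X=wz(c,u,v,.070);print('pad',u,v,(X[:2]-[x,y])@[vx,vy])
# jaw top rear (x=163,z=.072)
for u in(300,320,340):
    d=np.diff(g[10:32,u]);v=10+np.argmin(d)+1;X=wz(c,u,v,.072);print('jaw',u,v,(X[:2]-[x,y])@[vx,vy])
for z in (.06,.085):
  pass
h=cv2.cvtColor(c['image'],cv2.COLOR_RGB2HSV);m=cv2.inRange(h,(105,120,30),(130,255,255));k,_=cv2.findContours(m,0,1);k=max(k,key=cv2.contourArea)
zc=c['s']['tool_pos'][2]-.048+.085
print('cap',cv2.minEnclosingCircle(np.array([wz(c,*p[0],zc+.0)[:2] for p in k],np.float32)))
```

```text
line 1.7797221 0.45318896 0.016829412 0.00022879668143514255
line 1.7849694 0.5401379 0.03541751 7.78679598714959e-05
width [0.0888 0.0888 0.0887 0.0887 0.0887 0.0887 0.0888 0.0888 0.0889 0.0889
 0.089  0.0891 0.0892 0.0894 0.0895 0.0885]
mid 1.782347 0.4966634 0.02612346
285 34 [0.44433483 0.0749694 ] x along 0.05874474055649151
287 40 [0.4482276  0.06803922] x along 0.051151670625797944
289 40 [0.45051431 0.06843884] x along 0.05106222447574225
352 40 [0.52151855 0.08365346] x along 0.051028462502348916
354 34 [0.52226233 0.0915737 ] x along 0.05861595997031309
356 34 [0.52452111 0.09215804] x along 0.058712981003438934
pad 304 126 -0.049181877186394926
pad 310 126 -0.04923396622863009
pad 316 126 -0.049266621953411936
pad 322 126 -0.049279887218371045
pad 328 126 -0.049273771226831756
pad 334 126 -0.04924824955366906
jaw 300 22 0.054841368033660055
jaw 320 21 0.055631738315385114
jaw 340 21 0.055869091385658265
cap ((0.5164228081703186, -0.0758746862411499), 0.02193785086274147)
```

```bash
echo '0.029 0.0022 0 0
0.029 0 0 0
0.029 0 0 0
0.0288 0 0 0
0 0 0 0
0 0 0.03 0
0 0 0.03 0
0 0 0.03 0
0 0 0.03 0
0 0 0.025 0
0 0 0.02 0
0 0 0.01 0
0 0 0.005 0
0 0 0 0
0 0 0 0
0 0 0 0' | python3 jog.py; echo '0 0 0.001 0
0 0 0.001 0
0 0 0 0
0 0 0 0' | python3 jog.py;echo '0 0 0.001 0
0 0 0.001 0
0 0 0 0
0 0 0 0' | python3 jog.py
```

```text
time_s: 7.65
tool_pos: [0.497, 0.0301, 0.0713]
eef_rot: [0.001, 0.629, 0.777, 0.001]
contact_force: [0.1, 0.6, -1.0]
grip_width: 0.516
grip_force: 61.7
time_s: 8.05
tool_pos: [0.496, 0.03, 0.068]
eef_rot: [-0.0, 0.63, 0.777, -0.0]
contact_force: [0.0, 0.0, -0.5]
grip_width: 0.51
grip_force: 61.7
time_s: 8.45
tool_pos: [0.496, 0.0301, 0.0659]
eef_rot: [-0.0, 0.63, 0.777, -0.0]
contact_force: [0.0, -0.0, -1.4]
grip_width: 0.514
grip_force: 61.7
```

```bash
echo '0 0 0.001 0
0 0 0 0
0 0 0 0' | python3 jog.py; echo '0 0 0.001 0
0 0 0 0
0 0 0 0' | python3 jog.py
python3 - <<'E'
from h import *
cap('scene');w=cap('wrist','w4.png')
E
```

```text
time_s: 8.75
tool_pos: [0.496, 0.0301, 0.065]
eef_rot: [-0.0, 0.629, 0.777, -0.0]
contact_force: [-0.3, 0.6, -0.7]
grip_width: 0.515
grip_force: 61.7
time_s: 9.05
tool_pos: [0.4962, 0.03, 0.0646]
eef_rot: [0.0, 0.629, 0.777, 0.0]
contact_force: [-2.5, -0.1, 6.3]
grip_width: 0.516
grip_force: 62.2
```

View pics/w4.png

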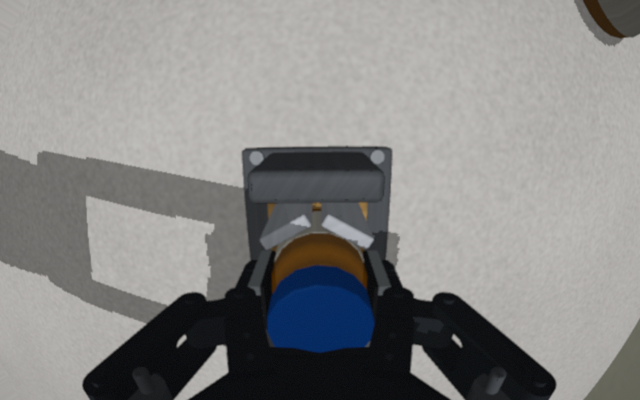

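The jar has touched down on the cork (6 N upward). It is centred in the notch, at (318,240). Releasing it now and rising.

```bash
echo '0 0 0 0
0 0 0 0
0 0 0 0
0 0 0 0
0 0 0 0
0 0 0 0
0 0 0 0
0 0 0 0' | python3 jog.py 1.0; echo '0 0 -0.01 0
0 0 -0.025 0
0 0 -0.04 0
0 0 -0.04 0
0 0 -0.04 0
0 0 -0.04 0
0 0 -0.005 0
-0.04 0 0 0
-0.04 0 0 0
-0.04 0 0 0
-0.04 0 0 0
-0.04 0 0 0
-0.04 0 0 0
0 0 0 0
0 0 0 0' | python3 jog.py
python3 - <<'E'
from h import *
c=wcap('w5.png');print(c['s']['tool_pos'],c['s']['grip_width'],c['T'].round(3).tolist(), c['s']['q'])
E
```

```text
time_s: 9.95
tool_pos: [0.4961, 0.0301, 0.064]
eef_rot: [-0.0, 0.629, 0.777, -0.0]
contact_force: [1.0, 0.3, 0.0]
grip_width: 1.002
grip_force: 0.0
time_s: 11.45
tool_pos: [0.5455, -0.2054, 0.2637]
eef_rot: [-0.001, 0.63, 0.776, 0.0]
contact_force: [-0.1, 0.3, -0.7]
grip_width: 0.996
grip_force: 0.0
[ 0.54550483 -0.2054164   0.26366799] 0.9961406642305048 [[-0.206, 0.979, -0.001], [0.979, 0.206, 0.001], [0.001, -0.001, -1.0]] [-4.48259280e-01  7.97910142e-02  1.51753454e+00  2.84827401e-04
  1.54528824e+00 -6.55329545e-01]
```

View pics/w5.png

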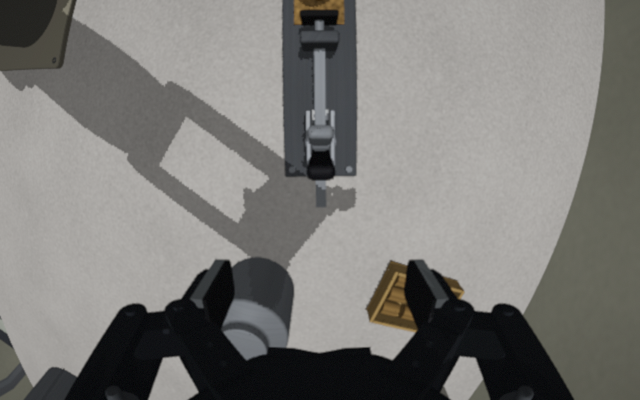

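The handle's top is at (320,170) and the lever at (320,132). The base's rear edge is on row 176, and the bar's rear end is at (320,200). The canister and tray are clear of the gripper.

Run:
```python
from h import *
c=wcap();g=cv2.GaussianBlur(cv2.cvtColor(c['image'],cv2.COLOR_RGB2GRAY),(3,3),0).astype(float)
p0=np.array([.49666,.02612]);v=np.array([-.2099,.9777]);n=np.array([-v[1],v[0]])
f=lambda X:(((X[:2]-p0)@v+.1065).round(4),((X[:2]-p0)@n).round(4))
for u in(294,298,340,350):
    d=np.diff(g[165:190,u]);k=165+np.argmax(d)+1;print('rear',u,k,f(wz(c,u,k,.01)))
for row in(70,90,110):
    d=np.diff(g[row]);a=275+np.argmin(d[275:295])+1;b=345+np.argmax(d[345:365])+1;print('mid',f((wz(c,a,row,.01)+wz(c,b,row,.01))/2))
print(g[115:185,320].astype(int).tolist())
for k in(123,127,145,150,155,178,180): print(k,f(wz(c,320,k,.137)))
T=c['T'];s=c['s']['tool_pos'];t=p0-.202*v;print(t,T.T@(np.array([*t,.2])-s), 'yaw err',np.arctan2(T[1,0],T[0,0])-np.arctan2(v[1],v[0]))
```

```text
rear 294 177 (np.float64(-0.1336), np.float64(0.0315))
rear 298 177 (np.float64(-0.1336), np.float64(0.0265))
rear 340 177 (np.float64(-0.1337), np.float64(-0.0259))
rear 350 177 (np.float64(-0.1337), np.float64(-0.0384))
mid (np.float64(-0.0009), np.float64(-0.0006))
mid (np.float64(-0.0257), np.float64(-0.0012))
mid (np.float64(-0.0503), np.float64(-0.0011))
[139, 139, 138, 138, 138, 138, 138, 138, 138, 135, 126, 115, 107, 106, 110, 118, 126, 130, 133, 134, 132, 126, 117, 103, 85, 68, 59, 56, 56, 56, 63, 78, 91, 95, 90, 75, 53, 29, 13, 7, 6, 7, 7, 7, 6, 7, 8, 9, 8, 9, 12, 15, 19, 23, 27, 32, 35, 36, 34, 30, 26, 23, 20, 20, 26, 48, 83, 113, 128, 130]
123 (np.float64(-0.062), np.float64(-0.0007))
127 (np.float64(-0.0652), np.float64(-0.0007))
145 (np.float64(-0.0799), np.float64(-0.0006))
150 (np.float64(-0.084), np.float64(-0.0006))
155 (np.float64(-0.0881), np.float64(-0.0006))
178 (np.float64(-0.1073), np.float64(-0.0006))
180 (np.float64(-0.109), np.float64(-0.0006))
[ 0.5390598 -0.1713754] [0.03366713 0.00049812 0.06384607] yaw err -0.0030689869085367416
```

```bash
echo '0.034 0.0013 0 0
0 0 0 0.1425
0 0 0 0.1425
0 0 0 0.1425
0 0 0 0.1425
0 0 0 0.1425
0 0 0 0.1425
0 0 0 0.1425
0 0 0 0.1425
0 0 0 0.1425
0 0 0 0.1425
0 0 0 0.1425
0 0 0 0
0 0 0.03 0
0 0 0 0
0 0 0 0' | python3 jog.py 0.92
python3 - <<'E'
from h import *
s=r.read_state();q=s['eef_rot'];T=Ro.from_quat([q[1],q[2],q[3],q[0]]).as_matrix()
t=np.array([.5391-.0001+.0008,-.1714+.0005+.0002,.12]);print(s['tool_pos'],T.T@(t-s['tool_pos']),T[:,1].round(4),s['grip_width'],s['q'])
E
```

```text
time_s: 13.15
tool_pos: [0.5395, -0.1703, 0.2337]
eef_rot: [-0.001, 0.994, 0.108, -0.001]
contact_force: [0.8, -0.1, 0.5]
grip_width: 0.921
grip_force: 0.0
[ 0.53945344 -0.17030166  0.2336553 ] [0.00044134 0.00060566 0.11365406] [ 0.214  -0.9768 -0.0013] 0.9213731692007983 [-3.96468832e-01  4.78492953e-02  1.60549968e+00  7.48053494e-05
  1.49031773e+00  9.58648961e-01]
```

```bash
echo '0 0.0006 0.03 0
0 0 0.03 0
0 0 0.03 0
0 0 0.0235 0
0 0 0 0
0 0 0 0' | python3 jog.py 0.92
python3 - <<'E'
from h import *
c=wcap('w6.png')
E
echo '0 0 0 0
0 0 0 0
0 0 0 0
0 0 0 0
0 0 0 0
0 0 0 0
0 0 0 0
0 0 0 0' | python3 jog.py 0.0;python3 - <<'E'
from h import *
c=wcap('w7.png')
E
```

```text
time_s: 13.75
tool_pos: [0.5407, -0.1718, 0.1219]
eef_rot: [0.0, 0.994, 0.106, 0.0]
contact_force: [0.5, -0.5, 1.1]
grip_width: 0.925
grip_force: 0.0
time_s: 14.6
tool_pos: [0.5412, -0.1698, 0.1231]
eef_rot: [-0.001, 0.994, 0.107, 0.001]
contact_force: [-3.5, 11.0, 11.0]
grip_width: 0.369
grip_force: 60.8
```

View pics/w7.png

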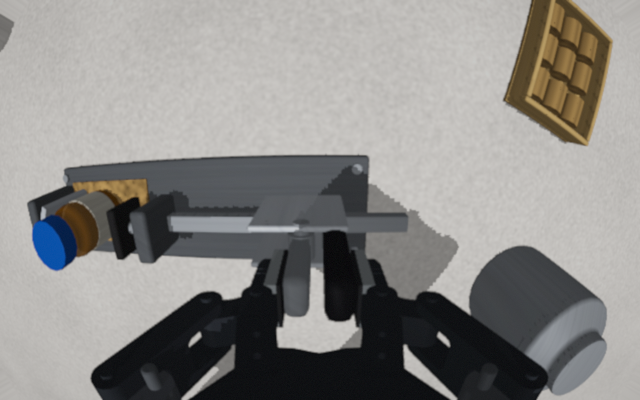

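After the first squeeze, the lever is parallel to the handle at (298,280)/(338,280). The bar's rear end is at (407,222), the pad's face is at about (110,230), and the jar's cap is at (54,243), just in front of the pad. I'll track the bar's end, the jaw, the pad and the cap stroke by stroke.

```bash
cat > t.py <<'E'
from h import *
import sys
def edge(g,row,a,b,sgn,n=2):
    d=sgn*np.diff(g[row-n:row+n+1].mean(0));k=a+np.argmax(d[a:b]);w=np.clip(d[k-2:k+3],0,None);return (w@np.arange(k-2,k+3))/w.sum()+1
p0=np.array([.49666,.02612]);v=np.array([-.2099,.9777])
f=lambda X:(((X[:2]-p0)@v+.1065)*1000).round(1)
def meas(c):
    im=c['image'];g=cv2.GaussianBlur(cv2.cvtColor(im,cv2.COLOR_RGB2GRAY),(3,3),0).astype(float)
    u=edge(g,223,350,430,1);m=cv2.inRange(cv2.cvtColor(im,cv2.COLOR_RGB2HSV),(105,120,30),(130,255,255));M=cv2.moments(m[:,:150],True);cu,cv_=M['m10']/M['m00'],M['m01']/M['m00']
    print('barend px %.1f clampx'%u,f(wz(c,u,223,.041)),'cap px %.1f %.1f'%(cu,cv_),wz(c,cu,cv_,.094)[:2].round(4),f(wz(c,cu,cv_,.094)),'lever',np.round(c['s']['grip_width'],3))
if __name__=='__main__':
    c=wcap(sys.argv[1]);meas(c)
E
python3 - <<'E'
from t import *
c=wcap('w8.png')
for n in('w6','w7'):
    c['image']=cv2.imread(f'pics/{n}.png')[:,:,::-1].copy();meas(c)
E
echo '0 0 0 0
0 0 0 0
0 0 0 0
0 0 0 0
0 0 0 0
0 0 0 0
0 0 0 0
0 0 0 0' | python3 jog.py 0.92;echo '0 0 0 0
0 0 0 0
0 0 0 0
0 0 0 0
0 0 0 0
0 0 0 0
0 0 0 0
0 0 0 0' | python3 jog.py 0.0;python3 t.py w9.png
```

```text
barend px 425.1 clampx -173.1 cap px 50.8 241.5 [0.4997 0.0253] 105.1 lever 0.365
barend px 424.1 clampx -172.3 cap px 54.0 241.8 [0.5006 0.0213] 101.0 lever 0.365
time_s: 15.5
tool_pos: [0.5402, -0.1718, 0.1205]
eef_rot: [0.0, 0.994, 0.106, -0.0]
contact_force: [0.2, 0.5, 0.2]
grip_width: 0.922
grip_force: 0.0
time_s: 16.3
tool_pos: [0.5403, -0.17, 0.1212]
eef_rot: [-0.001, 0.994, 0.106, 0.0]
contact_force: [-3.2, 9.2, 8.8]
grip_width: 0.367
grip_force: 61.6
barend px 426.3 clampx -173.3 cap px 52.3 241.7 [0.5006 0.0213] 100.9 lever 0.367
```

```bash
sed -i 's/edge(g,223,350,430,1)/edge(g,222,352,420,-1)/' t.py
python3 - <<'E'
from t import *
c=wcap();meas(c)
for n in('w6','w7','w9'):
    c['image']=cv2.imread(f'pics/{n}.png')[:,:,::-1].copy();meas(c)
g=cv2.cvtColor(c['image'],cv2.COLOR_RGB2GRAY);print(g[222,350:430].tolist());print(g[215,70:190].tolist())
E
echo '0 0 0 0
0 0 0 0
0 0 0 0
0 0 0 0
0 0 0 0
0 0 0 0' | python3 jog.py 0.92;echo '0 0 0 0
0 0 0 0
0 0 0 0
0 0 0 0
0 0 0 0
0 0 0 0
0 0 0 0
0 0 0 0' | python3 jog.py 0.0;python3 t.py w10.png
```

```text
barend px 406.2 clampx -157.6 cap px 52.3 241.7 [0.5006 0.0213] 100.9 lever 0.368
barend px 416.1 clampx -165.2 cap px 50.8 241.5 [0.5002 0.0232] 102.9 lever 0.368
barend px 417.4 clampx -166.3 cap px 54.0 241.8 [0.501  0.0192] 98.8 lever 0.368
barend px 406.2 clampx -157.6 cap px 52.3 241.7 [0.5006 0.0213] 100.9 lever 0.368
[97, 97, 96, 95, 95, 96, 95, 97, 97, 96, 96, 96, 95, 95, 96, 96, 95, 95, 95, 95, 95, 95, 95, 96, 94, 95, 94, 95, 93, 95, 94, 94, 95, 94, 94, 94, 94, 94, 94, 93, 93, 94, 92, 93, 92, 93, 93, 92, 92, 93, 91, 93, 101, 115, 126, 126, 124, 123, 125, 126, 128, 129, 129, 127, 126, 126, 127, 126, 125, 124, 123, 123, 123, 125, 131, 156, 186, 199, 201, 201]
[62, 63, 63, 63, 62, 62, 60, 58, 56, 54, 51, 49, 47, 46, 46, 46, 45, 46, 44, 48, 61, 89, 110, 98, 87, 88, 86, 87, 87, 86, 75, 49, 35, 35, 36, 32, 29, 27, 19, 13, 14, 14, 13, 9, 11, 13, 13, 9, 14, 15, 13, 12, 25, 52, 76, 81, 81, 82, 82, 82, 84, 85, 87, 86, 82, 77, 68, 59, 49, 38, 31, 33, 32, 33, 32, 32, 34, 32, 32, 32, 32, 32, 32, 32, 32, 32, 32, 31, 31, 33, 41, 53, 64, 72, 82, 89, 92, 93, 92, 92, 91, 90, 88, 89, 90, 91, 90, 90, 90, 89, 87, 86, 85, 85, 86, 87, 87, 86, 86, 85]
time_s: 17.0
tool_pos: [0.5403, -0.172, 0.1206]
eef_rot: [0.0, 0.994, 0.106, 0.0]
contact_force: [-0.0, -0.2, 0.0]
grip_width: 0.92
grip_force: 0.0
time_s: 17.8
tool_pos: [0.5403, -0.17, 0.1212]
eef_rot: [-0.001, 0.994, 0.106, 0.0]
contact_force: [-2.6, 8.2, 8.2]
grip_width: 0.366
grip_force: 61.5
barend px 405.4 clampx -157.0 cap px 52.4 241.6 [0.5006 0.0212] 100.9 lever 0.366
```

```bash
sed -i 's/edge(g,222,352,420,-1)/edge(g,222,352,416,1)/' t.py
python3 - <<'E'
from t import *
c=wcap();meas(c)
for n in('w6','w7','w9','w10'):
    c['image']=cv2.imread(f'pics/{n}.png')[:,:,::-1].copy();meas(c)
E
echo '0 0 0 0
0 0 0 0
0 0 0 0
0 0 0 0
0 0 0 0
0 0 0 0' | python3 jog.py 0.92;echo '0 0 0 0
0 0 0 0
0 0 0 0
0 0 0 0
0 0 0 0
0 0 0 0
0 0 0 0' | python3 jog.py 0.0|tail -3;python3 t.py w11.png
```

```text
barend px 396.9 clampx -150.6 cap px 52.4 241.6 [0.5006 0.0213] 100.9 lever 0.369
barend px 411.5 clampx -161.7 cap px 50.8 241.5 [0.5002 0.0232] 102.9 lever 0.369
barend px 408.1 clampx -159.1 cap px 54.0 241.8 [0.501  0.0193] 98.9 lever 0.369
barend px 403.0 clampx -155.2 cap px 52.3 241.7 [0.5006 0.0213] 101.0 lever 0.369
barend px 396.9 clampx -150.6 cap px 52.4 241.6 [0.5006 0.0213] 100.9 lever 0.369
time_s: 18.5
tool_pos: [0.5403, -0.172, 0.1206]
eef_rot: [0.0, 0.994, 0.106, 0.0]
contact_force: [-0.0, 1.5, -0.3]
grip_width: 0.921
grip_force: 0.0
contact_force: [-3.3, 8.0, 7.9]
grip_width: 0.368
grip_force: 61.5
barend px 391.3 clampx -146.4 cap px 52.4 241.6 [0.5006 0.0213] 100.9 lever 0.368
```

View pics/w11.png

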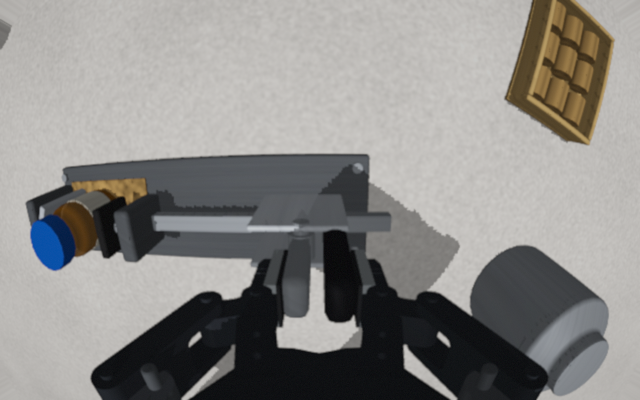

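After four squeezes the bar's end is at (391,222), the jaw is nearing the jar at (70,225), and the cap at (52,242) hasn't moved. Three more strokes before looking again.

```bash
echo '0 0 0 0
0 0 0 0
0 0 0 0
0 0 0 0
0 0 0 0
0 0 0 0' | python3 jog.py 0.92 >/dev/null;echo '0 0 0 0
0 0 0 0
0 0 0 0
0 0 0 0
0 0 0 0
0 0 0 0
0 0 0 0' | python3 jog.py 0.0|tail -3;python3 t.py w12.png
echo '0 0 0 0
0 0 0 0
0 0 0 0
0 0 0 0
0 0 0 0
0 0 0 0' | python3 jog.py 0.92 >/dev/null;echo '0 0 0 0
0 0 0 0
0 0 0 0
0 0 0 0
0 0 0 0
0 0 0 0
0 0 0 0' | python3 jog.py 0.0|tail -3;python3 t.py w13.png
echo '0 0 0 0
0 0 0 0
0 0 0 0
0 0 0 0
0 0 0 0
0 0 0 0' | python3 jog.py 0.92 >/dev/null;echo '0 0 0 0
0 0 0 0
0 0 0 0
0 0 0 0
0 0 0 0
0 0 0 0
0 0 0 0' | python3 jog.py 0.0|tail -3;python3 t.py w14.png
```

```text
contact_force: [-3.6, 7.8, 8.0]
grip_width: 0.369
grip_force: 61.5
barend px 385.1 clampx -141.8 cap px 52.4 241.6 [0.5006 0.0213] 100.9 lever 0.369
contact_force: [-3.6, 8.9, 9.3]
grip_width: 0.37
grip_force: 61.5
barend px 379.1 clampx -137.5 cap px 52.4 241.7 [0.5006 0.0212] 100.9 lever 0.37
contact_force: [-3.7, 8.3, 8.7]
grip_width: 0.37
grip_force: 61.5
barend px 373.0 clampx -133.0 cap px 52.3 241.7 [0.5006 0.0213] 101.0 lever 0.37
```

```bash
echo '0 0 0 0
0 0 0 0
0 0 0 0
0 0 0 0
0 0 0 0
0 0 0 0' | python3 jog.py 0.92 >/dev/null;echo '0 0 0 0
0 0 0 0
0 0 0 0
0 0 0 0
0 0 0 0
0 0 0 0
0 0 0 0' | python3 jog.py 0.0|tail -3;python3 t.py w15.png
python3 - <<'E'
import cv2,numpy as np
I=[cv2.imread(f'pics/w{n}.png')[175:285,15:175] for n in(13,14,15)]
cv2.imwrite('pics/z.png',np.hstack([cv2.resize(np.vstack(I[:2]),None,fx=2.4,fy=2.4,interpolation=2),cv2.resize(np.vstack([I[2],I[2]*0]),None,fx=2.4,fy=2.4,interpolation=2)]))
E
```

```text
contact_force: [-3.0, 9.0, 9.2]
grip_width: 0.365
grip_force: 61.7
barend px 367.6 clampx -129.2 cap px 49.2 241.6 [0.4995 0.0254] 105.2 lever 0.365
```

View pics/z.png

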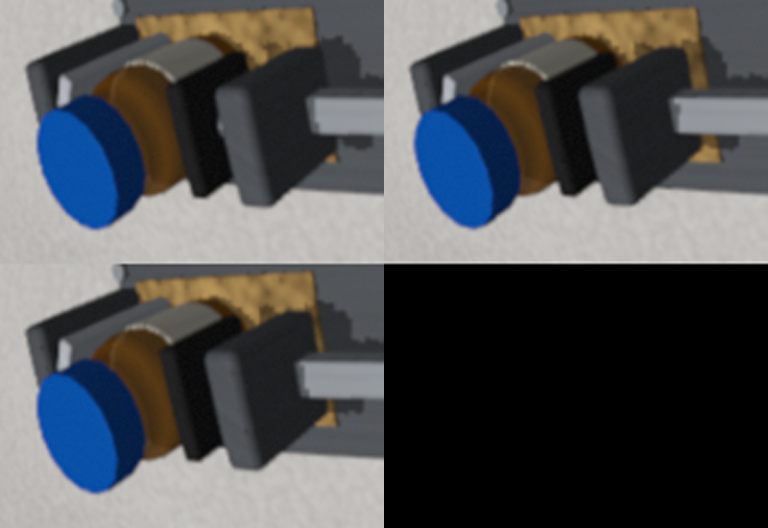

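Column 1 shows squeezes 6 and 7, with the jar untouched. In column 2, squeeze 8, the pad is against the jar and has moved its cap about 4 mm towards the notch, so the jar is almost home. One stroke at a time from here.

```bash
echo '0 0 0 0
0 0 0 0
0 0 0 0
0 0 0 0
0 0 0 0
0 0 0 0' | python3 jog.py 0.92 >/dev/null;echo '0 0 0 0
0 0 0 0
0 0 0 0
0 0 0 0
0 0 0 0
0 0 0 0
0 0 0 0' | python3 jog.py 0.0|tail -3;python3 t.py w16.png
python3 - <<'E'
import cv2,numpy as np
for n in(12,13,14,15,16):
    g=cv2.cvtColor(cv2.imread(f'pics/w{n}.png'),6);print(n,g[232,80:150:1].tolist())
E
```

```text
contact_force: [-4.0, 9.3, 8.2]
grip_width: 0.368
grip_force: 61.7
barend px 367.2 clampx -128.8 cap px 47.4 241.6 [0.4988 0.0277] 107.6 lever 0.368
12 [56, 58, 60, 61, 59, 55, 55, 52, 50, 46, 46, 43, 37, 32, 31, 34, 33, 30, 26, 19, 13, 12, 11, 10, 17, 12, 11, 12, 12, 11, 16, 37, 60, 77, 84, 84, 84, 83, 83, 84, 84, 84, 84, 79, 71, 64, 54, 43, 34, 29, 30, 31, 31, 31, 32, 31, 31, 32, 32, 32, 31, 31, 33, 31, 34, 32, 32, 32, 31, 29]
13 [56, 59, 60, 61, 57, 57, 54, 52, 43, 33, 33, 33, 31, 30, 25, 19, 12, 12, 10, 11, 11, 9, 10, 14, 13, 14, 18, 32, 55, 78, 84, 85, 83, 83, 83, 83, 85, 84, 81, 74, 66, 56, 45, 36, 31, 28, 32, 31, 30, 31, 32, 29, 31, 30, 32, 30, 31, 32, 32, 32, 33, 33, 31, 30, 31, 30, 28, 31, 30, 30]
14 [57, 60, 60, 60, 57, 52, 37, 33, 32, 33, 31, 27, 20, 15, 10, 9, 9, 14, 8, 11, 12, 11, 11, 30, 62, 80, 85, 83, 83, 82, 84, 82, 84, 82, 77, 70, 62, 50, 38, 31, 32, 30, 30, 30, 30, 32, 30, 31, 30, 30, 30, 32, 30, 31, 32, 32, 32, 31, 30, 32, 30, 29, 29, 30, 30, 30, 29, 30, 28, 31]
15 [58, 54, 44, 34, 34, 33, 32, 28, 20, 14, 14, 14, 15, 14, 12, 8, 12, 13, 13, 36, 68, 81, 84, 83, 82, 83, 83, 83, 82, 81, 75, 66, 57, 44, 34, 30, 29, 31, 30, 31, 31, 31, 29, 30, 29, 32, 30, 33, 30, 32, 32, 32, 34, 31, 30, 31, 30, 28, 30, 29, 29, 30, 28, 28, 28, 31, 36, 58, 70, 75]
16 [43, 31, 32, 32, 28, 24, 20, 15, 16, 11, 12, 10, 12, 12, 11, 35, 70, 82, 84, 83, 83, 82, 83, 82, 82, 79, 72, 64, 54, 43, 34, 31, 31, 32, 30, 30, 32, 30, 31, 31, 31, 30, 32, 30, 31, 33, 32, 30, 32, 30, 30, 29, 31, 30, 29, 29, 30, 31, 30, 27, 29, 29, 34, 50, 63, 68, 69, 71, 73, 76]
```

```bash
echo '0 0 0 0
0 0 0 0
0 0 0 0
0 0 0 0
0 0 0 0
0 0 0 0' | python3 jog.py 0.92 >/dev/null;python3 t.py w17.png; echo '0 0 0 0
0 0 0 0
0 0 0 0
0 0 0 0
0 0 0 0
0 0 0 0
0 0 0 0' | python3 jog.py 0.0|tail -3;python3 t.py w18.png
python3 - <<'E'
import cv2,numpy as np
from t import *
c=wcap()
for n in(12,13,14,15,16,18):
    c['image']=cv2.imread(f'pics/w{n}.png')[:,:,::-1].copy()
    g=cv2.GaussianBlur(cv2.cvtColor(c['image'],7),(3,3),0).astype(float)
    u=edge(g,232,88,116,1,1);e=[wz(c,u,232,.055)]
    print(n,'jaw px %.1f'%u,f(e[0]),g[232,72:94].astype(int).tolist())
I=[cv2.imread(f'pics/w{n}.png')[175:285,15:175] for n in(14,16,18)]
cv2.imwrite('pics/z2.png',np.hstack([cv2.resize(i,None,fx=1.65,fy=1.65*2,interpolation=2) for i in I]))
E
```

```text
barend px 364.7 clampx -129.1 cap px 44.7 241.7 [0.4989 0.0277] 107.6 lever 0.92
contact_force: [-2.9, 9.0, 8.4]
grip_width: 0.369
grip_force: 62.4
barend px 367.2 clampx -128.8 cap px 47.3 241.6 [0.4988 0.0278] 107.7 lever 0.369
12 jaw px 111.9 68.5 [50, 51, 49, 48, 49, 51, 53, 55, 56, 58, 60, 60, 59, 56, 54, 52, 50, 47, 45, 42, 38, 34]
13 jaw px 108.0 72.9 [51, 51, 49, 48, 49, 51, 53, 54, 56, 59, 60, 60, 58, 56, 54, 50, 43, 36, 33, 33, 32, 29]
14 jaw px 104.1 77.4 [51, 51, 49, 48, 49, 51, 53, 55, 57, 59, 60, 60, 57, 50, 40, 34, 32, 32, 30, 26, 21, 16]
15 jaw px 99.9 82.2 [48, 50, 52, 53, 55, 57, 59, 59, 58, 53, 44, 37, 34, 33, 31, 27, 21, 16, 13, 13, 13, 13]
16 jaw px 95.9 86.9 [52, 54, 56, 57, 59, 59, 58, 52, 43, 35, 32, 31, 29, 24, 20, 16, 14, 12, 12, 11, 11, 11]
18 jaw px 92.3 91.3 [52, 54, 56, 57, 59, 59, 58, 52, 42, 35, 33, 31, 29, 25, 19, 14, 12, 11, 14, 27, 51, 73]
```

View pics/z2.png

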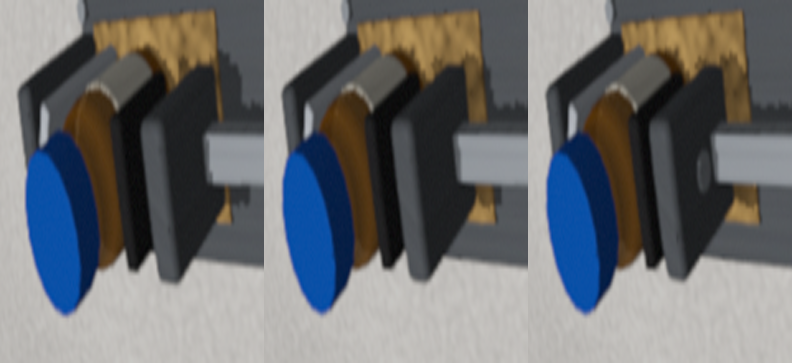

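The jar has stopped at home: its cap didn't move on this stroke. The pad is visibly pressed in, by about 7–8 mm. The trigger is held fully squeezed, so I'm handing in.

```bash
python3 -c "
from bench import r, camrig
print(r.finish_job())"
```

```text
the job is handed in; nothing more can be done
None
```

The job is handed in, with no verdict returned: by the camera images, the jar stands home in the fixed jaw's notch, gripped by the clamp alone, with the pad pressed in an estimated 7–8 mm after ten squeezes and the arm still holding the trigger fully squeezed.

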